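Check the holding-bar case against its legend

TASK

Open the lid of the grey steel case on the transmission bench until it stands up on its own (upright or a little beyond) and compare the three steel bars inside with the legend plate in front of it, which pictures the bar that belongs in the bay straight behind each picture. One bar is not the one pictured for its bay: take it out and lay it gently, not dropped, inside the empty grey tray beside the case. Leave the lid open, the two correct bars in their bays, and everything else on the bench where it is.

Things in the scene. Friction and masses are not known exactly. Their poses are not given: they have to be found in the camera images.
- case: Fixed grey case, 170 (x) by 266 (y), 50 high without lid, walls and floor 5 thick. Origin: centre of underside; x from its front (robot side) to its hinge, z up. Two ribs 12 above the floor, 4 thick, at y = +-42.5 part it into three bays along x, 160 long, about 80 wide, centred at y = 85, 0, -85. Its legend plate, 6 thick, lies along its front (x = -170 to -85).
- lid (a joint): Angle of the case's lid (rad): 0 closed, grows as its front edge rises, up to 1.9; upright at 1.57. It starts nearly closed. The hinge is stiff: the lid stays where it is left; about 6 N at the handle moves it. The lid is a flat sheet 172 by 268, its top 5 above the hinge axis when closed.
- lid_handle (a point): Middle of the lid's handle: a round steel bar 10 thick, 110 long, parallel to the hinge, on two end posts, 35 above the lid's sheet, 22 back from its front edge. With the lid closed its centre is 150 in front of and 40 above the hinge axis; it turns with the lid. It can be pinched from above between the posts and turns in the grip.
- lid_hinge (a point): Point on the hinge axis at the middle of its length, on the case's rear top edge: 85 along the case's +x from its origin, 50 up. The axis is the case's y.
- bar_a: Steel hammer-shaped bar lying along a bay (within 0.1 rad), on its floor. Origin: its middle, on the underside; x along it, z up. 110 long, 26 high: shank 20 wide at x = -55 to 25, head 44 wide at x = 25 to 55. 0.4 to 0.6 kg, centre of mass x = 10; grip across the shank near x = 5. bar_a and bar_b are alike: one is behind the single-headed picture (right), one behind the double-headed (wrong) (varies).
- bar_b: Steel hammer-shaped bar lying along a bay (within 0.1 rad), on its floor. Origin: its middle, on the underside; x along it, z up. 110 long, 26 high: shank 20 wide at x = -55 to 25, head 44 wide at x = 25 to 55. 0.4 to 0.6 kg, centre of mass x = 10; grip across the shank near x = 5. bar_a and bar_b are alike: one is behind the single-headed picture (right), one behind the double-headed (wrong) (varies).
- bar_plain: Plain steel straight bar lying along a bay (within 0.1 rad), on its floor. Origin: its middle, on the underside; x along it, z up. 110 long, 20 wide, 26 high, no head. It is in its right bay.
- pic_single: Single-headed picture: black relief 3 thick, 66 long (0.6 scale), fixed on the legend plate. Origin: middle of its underside; axes as the case's. Shows the bar that belongs in the bay straight behind it, whose centre is 127.5 from here along the case's +x. The order of the three pictures varies.
- pic_plain: Straight (headless) picture: black relief 3 thick, 66 long (0.6 scale), fixed on the legend plate. Origin: middle of its underside; axes as the case's. Shows the bar that belongs in the bay straight behind it, whose centre is 127.5 from here along the case's +x. The order of the three pictures varies.
- pic_double: Double-headed picture: black relief 3 thick, 66 long (0.6 scale), fixed on the legend plate. Origin: middle of its underside; axes as the case's. Shows the bar that belongs in the bay straight behind it, whose centre is 127.5 from here along the case's +x. The order of the three pictures varies. No double-headed bar is present.
- tray: Fixed empty grey plastic tray, 200 (x) by 160 (y), 45 high, walls and floor 4 thick, on the left or the right of the case. Origin: centre of its underside.
- cover: Bystander: fixed ribbed aluminium transmission cover, round, 208 across, 60 high, on the other side of the case from the tray. Origin: centre of its underside.
- driver: Loose bystander, to be left alone: red and black cordless impact driver standing on its battery, 115 by 75, 210 high. Origin: underside centre.
- oil: Loose bystander, to be left alone: white bottle, 64 across, 190 high. Origin: underside centre.
- wrench: Loose bystander, to be left alone: flat wrench, 190 long. Origin: middle of its underside.
- screwdriver: Loose bystander, to be left alone: red-handled screwdriver, 200 long. Origin: underside.
- bearing: Loose bystander, to be left alone: steel ring, 72 across, 20 high. Origin: underside centre.
- gear: Loose bystander, to be left alone: steel ring, 90 across, 16 high. Origin: underside centre.

How it is judged:
On the way, in this order (a step that is already met when the one before it is completed fails the run):
1. the lid is open (over 1.3 rad) (value of joint lid above 1.3 rad), for 0.2 s.
2. the wrongly packed bar is lifted out of the case, the other single-headed bar still in its own bay (((z of bar_a in the frame of case above 0.06 m and x of bar_b in the frame of pic_single between 0.0925 and 0.1625 m and y of bar_b in the frame of pic_single between -0.03 and 0.03 m and z of bar_b in the frame of pic_single below 0.015 m) or (z of bar_b in the frame of case above 0.06 m and x of bar_a in the frame of pic_single between 0.0925 and 0.1625 m and y of bar_a in the frame of pic_single between -0.03 and 0.03 m and z of bar_a in the frame of pic_single below 0.015 m))), for 0.1 s.
At the end, for the whole second after the job is handed in: The wrongly packed bar lies in the tray (origin within 85, 70 mm of its centre in x, y, under 30 mm above its underside); the two others lie in the bays behind their pictures (within 35 mm along, 30 across); all under 0.03 m/s; lid open over 1.3 rad (((x of bar_a in the frame of tray between -0.085 and 0.085 m and y of bar_a in the frame of tray between -0.07 and 0.07 m and z of bar_a in the frame of tray below 0.03 m and x of bar_b in the frame of pic_single between 0.0925 and 0.1625 m and y of bar_b in the frame of pic_single between -0.03 and 0.03 m and z of bar_b in the frame of pic_single below 0.015 m) or (x of bar_b in the frame of tray between -0.085 and 0.085 m and y of bar_b in the frame of tray between -0.07 and 0.07 m and z of bar_b in the frame of tray below 0.03 m and x of bar_a in the frame of pic_single between 0.0925 and 0.1625 m and y of bar_a in the frame of pic_single between -0.03 and 0.03 m and z of bar_a in the frame of pic_single below 0.015 m)) and x of bar_plain in the frame of pic_plain between 0.0925 and 0.1625 m and y of bar_plain in the frame of pic_plain between -0.03 and 0.03 m and z of bar_plain in the frame of pic_plain below 0.015 m and value of joint lid above 1.3 rad and linear speed of each of bar_a, bar_b, bar_plain below 0.03 m/s); the robot touches nothing.
It fails at once if a single-headed bar is let fall from more than about 60 mm above the tray's floor ((height (world z) of bar_a above 0.065 m and contact force between bar_a and anything else below 0.05 N and linear speed of bar_a above 0.3 m/s) or (height (world z) of bar_b above 0.065 m and contact force between bar_b and anything else below 0.05 N and linear speed of bar_b above 0.3 m/s)).
It fails at once if a loose bystander is moved by more than 50 mm (distance of any of driver, oil, wrench, screwdriver, bearing, gear from where it was at the start of the episode above 0.05 m).
It also fails if it takes over 56 s, if anything falls off the work surface, if the arm or the gripper's body presses on something with over 40 N, if the wrist force passes 120 N, or if a joint passes its speed limit or range.

ROBOT

A 7-joint arm with a two-finger parallel gripper is mounted at the origin on the work surface. World frame = base frame: x ahead of the robot, y to its left, z up, the work surface at z = 0. Lengths are in m, angles in rad, forces in N, time in s.
With the tool pointing down it reaches from about 0.4 to 0.85 m from the base axis. Payload 10.4 kg.
Tool frame: the origin (TCP) lies midway between the tips of the shut fingers; the grasp point (between the pads) lies 19 mm behind it (arm.grip_point_offset is the z of the grasp point in the tool frame, in m); z points along the fingers, y is the line along which they close (so a half turn about z gives the same grasp; the last joint's range is limited). The gripper opens to 87 mm and grips with 3 to 60 N. Pads are 19 mm wide; open, the fingers measure 117 mm over their backs; the gripper's body (75 mm by 190 mm) begins 51 mm behind the grasp point.
Start: joints at [-1.154, 0.332, -0.065, 1.46, 0.022, 1.35, -0.088], TCP at [0.266, 0.566, 0.223] pointing down, gripper open.
Joint ranges: [-2.6, 2.6], [-0.5, 2.12], [-1.47, 1.34], [0.16, 2.42], [-1.27, 4.41], [0.06, 2.06], [-2.6, 2.6]. Speed limits (rad/s): [2.22, 2.22, 2.79, 2.79, 3.14, 3.14, 3.14].

INTERFACE

Orientations are given as a 3x3 rotation matrix whose columns are the frame's x, y, z axes.
In Python, from bench import arm, capture gives the robot as it stands.
- The arm moves only by the shell command python3 -m inch 'ROWS'. ROWS is JSON, a list of rows, each an object with "dp": the shift along the tool's x, y, z in cm, a list of three; "twist": the turn about the tool's z in rad; "hand": the finger opening in cm, from 0 to 8.7. A call has 1 to 8 rows; each row shifts and turns the commanded pose from where the row before left it, along the tool's axes as they then stand; what a row does not reach is not made up. A row lasts 1/12 s, in which the tool goes at most 41.7 mm and 7.16 degrees, less where a joint would pass 70% of its speed; a pose out of reach is approached as far as the arm can. A call is refused whole if a number of a shift passes 4.17 or a number of a turn 0.125, either way. A call with a gripper value outside its range is refused whole. The fingers move at their own pace and stop on an object; the grip force is fixed at half the most. Time passes only in rows, so rows that do not move let the fingers close. It gives the time, the measured TCP pose, the force, the opening and the grip force at its end, in the units of the state.
- arm.sense(): the state, without advancing time (a new reading comes with each control period).
- capture(name): name is "side" or "top" or "wrist"; returns a dict with "pixels" (420x560x3 uint8, red, green, blue), "z_map" (420x560 float32, m along the optical axis (not along the pixel's ray), 0 where there is no reading), "fx", "fy", "cx", "cy" (pixels), "R" (3x3) and "t" (3): a world point X has camera coordinates R X + t. Camera axes: x right, y down, z forward; pixel columns grow to the right and rows downward; lengths in m; the calibration is good to about 2 mm. The wrist camera is an equidistant fisheye: a pixel r from the principal point sees the ray r / f radians off the axis. A picture is of the moment at which its call begins.
- arm.sign_off(): hands the job in; it is judged then, once.
The state is a dict: "clock": time; "qpos": joint angles; "dq": joint speeds; "joint_efforts": joint torques, N m; "ee_pos": TCP position; "tool_rot": TCP orientation; "contact_force": force on the tool from outside, world axes, zero at the start; "torque": the same for the moment, N m; "finger_gap": opening from 0.0 (shut) to 1.0 (fully open); "grip_force": force on a finger pad.
Only numpy, scipy, OpenCV 4.12 (cv2) and the standard library are available. Lean on these libraries where they do the work, as an engineer would, in place of code of your own. Each camera call takes 0.05 s, during which the arm holds its last target. There are 200 camera calls.

## Working session

There is one attempt and no reset: what is moved stays moved. The work goes in short steps, Python scripts to look and compute and a shell command to move; the robot and the scene stay as the last step left them, time stands still between calls to the robot, and variables do not carry over. Pictures are saved under pics/ and viewed, at most 10 in all, crops included, and the job is handed in when it is done.

```bash
mkdir -p pics; ls
cat > h.py <<'E'
import numpy as np, cv2
from bench import arm, capture
def save(c,n): cv2.imwrite('pics/'+n,c['pixels'][:,:,::-1])
def pt(c,u,v):
    z=float(np.median(c['z_map'][v-1:v+2,u-1:u+2]))
    p=np.array([(u-c['cx'])/c['fx']*z,(v-c['cy'])/c['fy']*z,z])
    return c['R'].T@(p-c['t'])
def st():
    s=arm.sense(); print(round(s['clock'],2),np.round(s['ee_pos'],4),np.round(s['tool_rot'],3).tolist(),np.round(s['qpos'],2),s['finger_gap'])
E
python3 - <<'E'
from h import *
c=capture('top'); save(c,'t1.png'); np.savez('t1.npz',**c); d=capture('side'); save(d,'s1.png'); np.savez('s1.npz',**d); st()
E
```

```text
pics
0.1 [0.266  0.5652 0.2218] [[-0.905, 0.426, -0.0], [0.426, 0.905, -0.001], [-0.0, -0.001, -1.0]] [-1.15  0.33 -0.06  1.46  0.02  1.35 -0.09] 1.0003464320497264
```

View pics/t1.png

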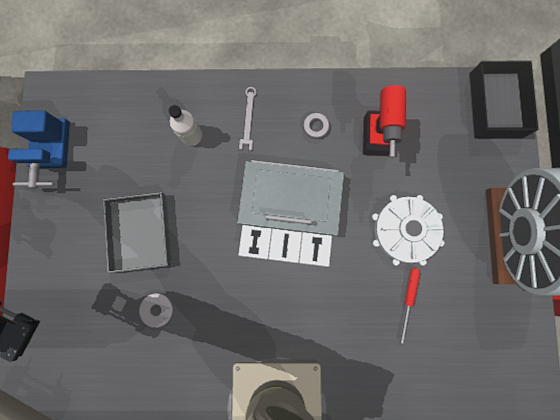

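View pics/s1.png

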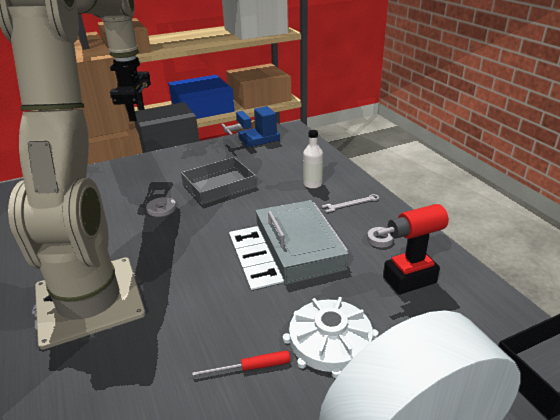

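The top view shows the case at about (290,198) with its handle at (288,218). The pictures from left to right are double, plain and single. The tray is at (137,232). So the wrong bar is in the left bay, on the tray's side.

Run:
```python
from h import *
c=dict(np.load('t1.npz'))
for n,u,v in [('hL',266,215),('hM',288,218),('hR',311,221),('lidFL',241,222),('lidFR',335,233),('lidRL',251,163),('lidRR',342,174),('plFL',241,256),('plFR',328,264),('plM',286,260),('tFL',109,270),('tFR',169,265),('tRL',106,201),('tRR',162,195),('tfloor',138,232)]:
    print(n,np.round(pt(c,u,v),3))
# black relief centroids
g=c['pixels'].max(2); m=np.zeros_like(g); m[225:267,238:332]=(g[225:267,238:332]<60)
n,l,s,ce=cv2.connectedComponentsWithStats(m)
for i in range(1,n):
    if s[i,4]>20: print(s[i],ce[i],np.round(pt(c,int(ce[i][0]+.5),int(ce[i][1]+.5)),3))
# handle pixels by height
vv,uu=np.mgrid[150:240,230:350]; z=c['z_map'][150:240,230:350]
P=np.stack([(uu-c['cx'])/c['fx']*z,(vv-c['cy'])/c['fy']*z,z],-1).reshape(-1,3)
W=(P-c['t'])@c['R']
lid=W[(W[:,2]>.045)&(W[:,2]<.075)]
print('lid rect',cv2.minAreaRect((lid[:,:2]*1000).astype(np.float32)), np.percentile(lid[:,2],[5,50,95]))
A=np.c_[lid[:,:2],np.ones(len(lid))]; print('plane',np.linalg.lstsq(A,lid[:,2],rcond=None)[0])
h=W[W[:,2]>.082]; print('handle',len(h),h.mean(0),h[:,2].max(),cv2.minAreaRect((h[:,:2]*1000).astype(np.float32)))
vv,uu=np.mgrid[185:280,95:180]; z=c['z_map'][185:280,95:180]
P=np.stack([(uu-c['cx'])/c['fx']*z,(vv-c['cy'])/c['fy']*z,z],-1).reshape(-1,3)
W=(P-c['t'])@c['R']; t=W[W[:,2]>.035]; print('tray',cv2.minAreaRect((t[:,:2]*1000).astype(np.float32)))
```

```text
hL [0.501 0.023 0.095]
hM [ 0.493 -0.033  0.098]
hR [ 0.489 -0.095  0.059]
lidFL [0.487 0.091 0.059]
lidFR [ 0.457 -0.158  0.058]
lidRL [0.649 0.065 0.056]
lidRR [ 0.617 -0.182  0.054]
plFL [0.399 0.096 0.003]
plFR [ 0.376 -0.144  0.005]
plM [ 0.387 -0.029  0.005]
tFL [0.363 0.443 0.044]
tFR [0.375 0.293 0.01 ]
tRL [0.55  0.464 0.038]
tRR [0.566 0.311 0.036]
tfloor [0.467 0.384 0.005]
[252 231   9  10  25] [255.52 233.72] [0.459 0.054 0.009]
lid rect ((557.7356567382812, -40.95964050292969), (268.2207946777344, 179.47756958007812), 82.85159301757812) [0.05411698 0.05807372 0.06166311]
plane [-0.01780349  0.00322499  0.06803675]
handle 222 [ 0.46800852 -0.02888081  0.2940203 ] 1.1129309208716998 ((452.93963623046875, -44.74949645996094), (135.4661865234375, 107.17462158203125), 17.958463668823242)
tray ((470.0318908691406, 228.54244995117188), (211.50746154785156, 479.897705078125), 1.8275070190429688)
```

```bash
R='x'; python3 -m inch '[{"dp":[-2.9,-2.8,0]},{"dp":[-2.9,-2.8,0]},{"dp":[-2.9,-2.8,0]},{"dp":[-2.9,-2.8,0]},{"dp":[-2.9,-2.8,0]},{"dp":[-2.9,-2.8,0]},{"dp":[-2.9,-2.8,0]},{"dp":[-2.9,-2.8,0]}]'; python3 -m inch '[{"dp":[-2.9,-2.8,0]},{"dp":[-2.9,-2.8,0]},{"dp":[-2.9,-2.8,0]},{"dp":[-2.9,-2.8,0]},{"dp":[-2.9,-2.8,0]},{"dp":[-2.9,-2.8,0]},{"dp":[-2.9,-2.8,0]},{"dp":[-2.9,-2.8,0]}]'
python3 -m inch '[{"twist":0.125},{"twist":0.125},{"twist":0.125},{"twist":0.125},{"twist":0.125},{"twist":0.125},{"twist":0.125},{"twist":0.125}]'; python3 -m inch '[{"twist":0.125},{"twist":0.125},{}]'
python3 - <<'E'
from h import *
st(); c=capture('wrist'); save(c,'w1.png'); np.savez('w1.npz',**c); print(c['R'],c['t'],c['fx'],c['cx'])
E
```

```text
0.1 [0.266  0.5652 0.2218] [[-0.905, 0.426, -0.0], [0.426, 0.905, -0.001], [-0.0, -0.001, -1.0]] [-1.15  0.33 -0.06  1.46  0.02  1.35 -0.09] 1.0003464320497264
[[ 4.25755699e-01  9.04837881e-01 -7.03267897e-04]
 [ 8.65573361e-01 -4.07053743e-01  2.91701914e-01]
 [ 2.63656674e-01 -1.24802482e-01 -9.56509017e-01]] [-0.62449734 -0.03426053  0.39078129] 325.19226210127806 282.8169932280442validation failed for argument at $[0]...
validation failed for argument at $[0]...
validation failed for argument at $[0]...
validation failed for argument at $[0]...
```

View pics/w1.png

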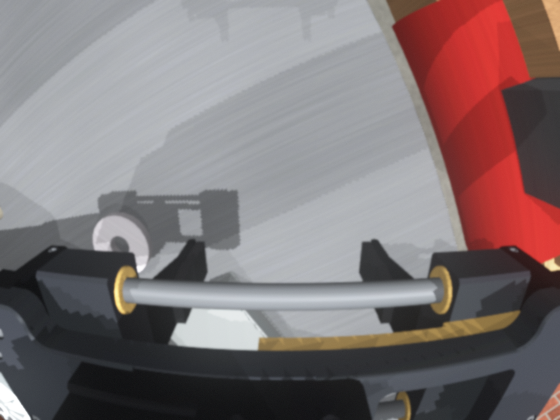

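The rows were refused because every field has to be present. This wrist view is from the start pose, with the fingers at about (190,260) and (375,260). I'm sending the move again with full rows.

```bash
python3 -m inch '[{"dp":[-2.9,-2.8,0],"twist":0,"hand":8.7},{"dp":[-2.9,-2.8,0],"twist":0,"hand":8.7},{"dp":[-2.9,-2.8,0],"twist":0,"hand":8.7},{"dp":[-2.9,-2.8,0],"twist":0,"hand":8.7},{"dp":[-2.9,-2.8,0],"twist":0,"hand":8.7},{"dp":[-2.9,-2.8,0],"twist":0,"hand":8.7},{"dp":[-2.9,-2.8,0],"twist":0,"hand":8.7},{"dp":[-2.9,-2.8,0],"twist":0,"hand":8.7}]'; python3 -m inch '[{"dp":[-2.9,-2.8,0],"twist":0,"hand":8.7},{"dp":[-2.9,-2.8,0],"twist":0,"hand":8.7},{"dp":[-2.9,-2.8,0],"twist":0,"hand":8.7},{"dp":[-2.9,-2.8,0],"twist":0,"hand":8.7},{"dp":[-2.9,-2.8,0],"twist":0,"hand":8.7},{"dp":[-2.9,-2.8,0],"twist":0,"hand":8.7},{"dp":[-2.9,-2.8,0],"twist":0,"hand":8.7},{"dp":[-2.9,-2.8,0],"twist":0,"hand":8.7}]'
python3 -m inch '[{"dp":[0,0,0],"twist":0.125,"hand":8.7},{"dp":[0,0,0],"twist":0.125,"hand":8.7},{"dp":[0,0,0],"twist":0.125,"hand":8.7},{"dp":[0,0,0],"twist":0.125,"hand":8.7},{"dp":[0,0,0],"twist":0.125,"hand":8.7},{"dp":[0,0,0],"twist":0.125,"hand":8.7},{"dp":[0,0,0],"twist":0.125,"hand":8.7},{"dp":[0,0,0],"twist":0.125,"hand":8.7}]'; python3 -m inch '[{"dp":[0,0,0],"twist":0.125,"hand":8.7},{"dp":[0,0,0],"twist":0.125,"hand":8.7},{"dp":[0,0,0],"twist":0,"hand":8.7}]'
python3 - <<'E'
from h import *
st(); c=capture('wrist'); save(c,'w2.png'); np.savez('w2.npz',**c); print(c['R'],c['t'],c['fx'],c['cx'])
E
```

```text
clock: 0.82
ee_pos: [0.3808, 0.2621, 0.2225]
tool_rot: [[-0.905, 0.426, -0.0], [0.426, 0.905, 0.0], [0.0, 0.0, -1.0]]
contact_force: [1.4, 0.4, -0.2]
finger_gap: 1.0
grip_force: 0.0
clock: 1.48
ee_pos: [0.4954, -0.0394, 0.2227]
tool_rot: [[-0.905, 0.426, 0.0], [0.426, 0.905, 0.0], [-0.0, 0.0, -1.0]]
contact_force: [2.0, 0.9, 0.2]
finger_gap: 0.999
grip_force: 0.0
clock: 2.15
ee_pos: [0.495, -0.0374, 0.2223]
tool_rot: [[-0.124, 0.992, -0.0], [0.992, 0.124, 0.0], [0.0, -0.0, -1.0]]
contact_force: [-0.2, 0.0, 0.5]
finger_gap: 0.995
grip_force: 0.0
clock: 2.4
ee_pos: [0.495, -0.0374, 0.2224]
tool_rot: [[0.125, 0.992, -0.0], [0.992, -0.125, 0.0], [0.0, -0.0, -1.0]]
contact_force: [0.5, -0.1, 0.1]
finger_gap: 1.002
grip_force: 0.0
2.4 [ 0.495  -0.0374  0.2224] [[0.125, 0.992, -0.0], [0.992, -0.125, 0.0], [0.0, -0.0, -1.0]] [-0.53  0.03  0.53  1.82 -0.02  1.3  -0.12] 1.0019889509477098
[[ 9.92170041e-01 -1.24892783e-01  6.34043690e-04]
 [-1.19687268e-01 -9.49341427e-01  2.90561203e-01]
 [-3.56870733e-02 -2.88362007e-01 -9.56856199e-01]] [-0.49504757 -0.01087645  0.39756839] 325.19226210127806 282.8169932280442
```

View pics/w2.png

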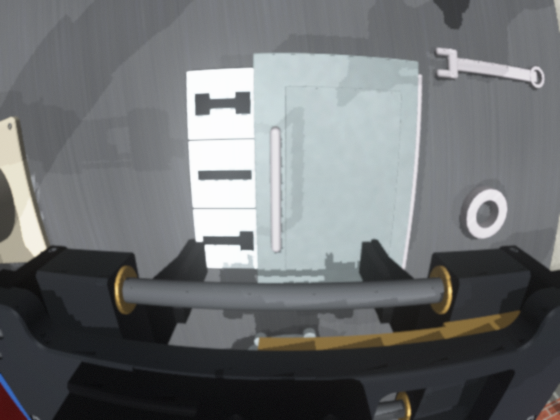

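The wrist view confirms the order: double at (222,103), plain at (222,175), single at (228,240). The handle runs from (275,130) to (278,250).

```bash
cat >> h.py <<'E'
def fp(c,u,v,h=None):
    """fisheye pixel -> world, by depth, or by plane z=h"""
    a,b=(u-c['cx'])/c['fx'],(v-c['cy'])/c['fy']; r=np.hypot(a,b); k=np.tan(r)/r
    d=np.array([a*k,b*k,1.]); o=-c['R'].T@c['t']; w=c['R'].T@d
    if h is None: s=float(np.median(c['z_map'][v-1:v+2,u-1:u+2]))
    else: s=(h-o[2])/w[2]
    return o+s*w
E
python3 - <<'E'
from h import *
c=dict(np.load('w2.npz'))
for n,u,v in [('h0',275,130),('hm',276,190),('h1',278,250),('dbl',222,103),('pl',224,175),('lidF',256,70),('lidF2',257,260),('lidR',415,75),('lidR2',403,260)]:
    print(n,np.round(fp(c,u,v),4))
print(np.round(fp(c,276,128,.093),4),np.round(fp(c,278,251,.093),4))
E
```

```text
h0 [0.4951 0.0248 0.0959]
hm [ 0.4889 -0.0293  0.0968]
h1 [ 0.4829 -0.0896  0.0954]
dbl [0.4361 0.0593 0.0088]
pl [ 0.4252 -0.0252  0.0082]
lidF [0.483  0.0849 0.0577]
lidF2 [ 0.455  -0.1167  0.0569]
lidR [0.6467 0.0668 0.055 ]
lidR2 [ 0.6248 -0.1428  0.0541]
[0.4961 0.0262 0.093 ] [ 0.4826 -0.0918  0.093 ]
```

```bash
python3 -m inch '[{"dp":[0.35,-0.65,3.6],"twist":0,"hand":8.7},{"dp":[0,0,3.6],"twist":0,"hand":8.7},{"dp":[0,0,3.6],"twist":0,"hand":8.7},{"dp":[0,0,2.0],"twist":0,"hand":8.7},{"dp":[0,0,1.5],"twist":0,"hand":8.7},{"dp":[0,0,0],"twist":0,"hand":4},{"dp":[0,0,0],"twist":0,"hand":2},{"dp":[0,0,0],"twist":0,"hand":0}]'; python3 -m inch '[{"dp":[0,0,0],"twist":0,"hand":0},{"dp":[0,0,0],"twist":0,"hand":0},{"dp":[0,0,0],"twist":0,"hand":0},{"dp":[0,0,0],"twist":0,"hand":0},{"dp":[0,0,0],"twist":0,"hand":0}]'
python3 - <<'E'
import numpy as np
r=15.52; th=np.linspace(.018,1.538,17); p=np.pi-np.arctan2(4,15)-th
print(np.round(np.c_[th[1:],np.diff(r*np.cos(p)),-np.diff(r*np.sin(p))],2).tolist())
E
```

```text
clock: 3.12
ee_pos: [0.4899, -0.0331, 0.0806]
tool_rot: [[0.117, 0.993, 0.001], [0.993, -0.117, 0.0], [0.0, 0.001, -1.0]]
contact_force: [0.5, 0.4, 0.2]
finger_gap: 0.853
grip_force: 0.0
clock: 3.53
ee_pos: [0.4893, -0.033, 0.0798]
tool_rot: [[0.118, 0.993, 0.0], [0.993, -0.118, 0.0], [0.0, 0.0, -1.0]]
contact_force: [0.5, -0.9, 0.3]
finger_gap: 0.477
grip_force: 0.0
[[0.11, 0.47, -1.4], [0.21, 0.6, -1.35], [0.3, 0.73, -1.28], [0.4, 0.85, -1.21], [0.49, 0.96, -1.12], [0.59, 1.06, -1.03], [0.68, 1.15, -0.92], [0.78, 1.23, -0.81], [0.87, 1.3, -0.69], [0.97, 1.36, -0.56], [1.06, 1.41, -0.43], [1.16, 1.44, -0.29], [1.25, 1.47, -0.15], [1.35, 1.47, -0.01], [1.44, 1.47, 0.13], [1.54, 1.45, 0.26]]
```

```bash
python3 -m inch '[{"dp":[0,0,0],"twist":0,"hand":0},{"dp":[0,0,0],"twist":0,"hand":0},{"dp":[0,0,0],"twist":0,"hand":0},{"dp":[0,0,0],"twist":0,"hand":0},{"dp":[0,0,0],"twist":0,"hand":0},{"dp":[0,0,0],"twist":0,"hand":0},{"dp":[0,0,0],"twist":0,"hand":0},{"dp":[0,0,0],"twist":0,"hand":0}]'
```

```text
clock: 4.2
ee_pos: [0.4886, -0.0331, 0.0793]
tool_rot: [[0.119, 0.993, -0.001], [0.993, -0.119, 0.0], [0.0, -0.001, -1.0]]
contact_force: [-3.9, 0.6, 1.9]
finger_gap: 0.105
grip_force: 30.0
```

```bash
python3 -m inch '[{"dp":[0,0.47,-1.4],"twist":0,"hand":0},{"dp":[0,0.6,-1.35],"twist":0,"hand":0},{"dp":[0,0.73,-1.28],"twist":0,"hand":0},{"dp":[0,0.85,-1.21],"twist":0,"hand":0},{"dp":[0,0.96,-1.12],"twist":0,"hand":0},{"dp":[0,1.06,-1.03],"twist":0,"hand":0},{"dp":[0,1.15,-0.92],"twist":0,"hand":0},{"dp":[0,1.23,-0.81],"twist":0,"hand":0}]'
```

```text
clock: 4.87
ee_pos: [0.5568, -0.0417, 0.1715]
tool_rot: [[0.119, 0.993, -0.006], [0.993, -0.119, 0.001], [0.0, -0.006, -1.0]]
contact_force: [-15.3, 0.3, 12.0]
finger_gap: 0.1
grip_force: 30.0
```

```bash
python3 -m inch '[{"dp":[0,1.2,-0.79],"twist":0,"hand":0},{"dp":[0,1.3,-0.6],"twist":0,"hand":0},{"dp":[0,1.4,-0.43],"twist":0,"hand":0},{"dp":[0,1.44,-0.29],"twist":0,"hand":0}]'; python3 -m inch '[{"dp":[0,1.47,-0.15],"twist":0,"hand":0},{"dp":[0,1.47,-0.01],"twist":0,"hand":0},{"dp":[0,1.47,0.13],"twist":0,"hand":0},{"dp":[0,1.45,0.26],"twist":0,"hand":0},{"dp":[0,0,0],"twist":0,"hand":0}]'
```

```text
clock: 5.2
ee_pos: [0.612, -0.0486, 0.1924]
tool_rot: [[0.119, 0.993, -0.001], [0.993, -0.119, -0.0], [-0.0, -0.001, -1.0]]
contact_force: [-7.4, -2.7, 6.3]
finger_gap: 0.103
grip_force: 30.0
clock: 5.62
ee_pos: [0.6723, -0.0563, 0.1891]
tool_rot: [[0.12, 0.993, 0.002], [0.993, -0.12, -0.002], [-0.002, 0.002, -1.0]]
contact_force: [4.2, -2.6, -0.0]
finger_gap: 0.1
grip_force: 30.0
```

```bash
python3 -m inch '[{"dp":[0,0,0],"twist":0,"hand":2.0},{"dp":[0,0,0],"twist":0,"hand":2.0},{"dp":[0,0,0],"twist":0,"hand":2.0},{"dp":[0,0,0],"twist":0,"hand":2.0}]';  python3 -m inch '[{"dp":[0,0,-1],"twist":0,"hand":2.0},{"dp":[0,0,-2],"twist":0,"hand":2.0},{"dp":[0,0,-3],"twist":0,"hand":2.0},{"dp":[0,0,-3],"twist":0,"hand":2.0},{"dp":[0,0,-3],"twist":0,"hand":6},{"dp":[0,0,0],"twist":0,"hand":6}]'
python3 - <<'E'
from h import *
st(); d=capture('top'); save(d,'t2.png'); np.savez('t2.npz',**d)
E
```

```text
clock: 5.95
ee_pos: [0.6699, -0.0541, 0.1897]
tool_rot: [[0.118, 0.993, -0.0], [0.993, -0.118, 0.001], [0.001, -0.0, -1.0]]
contact_force: [0.3, 0.5, 0.2]
finger_gap: 0.222
grip_force: 0.0
clock: 6.45
ee_pos: [0.6718, -0.0552, 0.3173]
tool_rot: [[0.118, 0.993, 0.009], [0.993, -0.118, 0.0], [0.001, 0.009, -1.0]]
contact_force: [1.0, -0.5, 0.1]
finger_gap: 0.311
grip_force: 0.0
6.45 [ 0.6718 -0.0552  0.3173] [[0.118, 0.993, 0.009], [0.993, -0.118, 0.0], [0.001, 0.009, -1.0]] [-0.36  0.45  0.56  1.19 -0.23  1.56  0.04] 0.3113030198717776
```

View pics/t2.png

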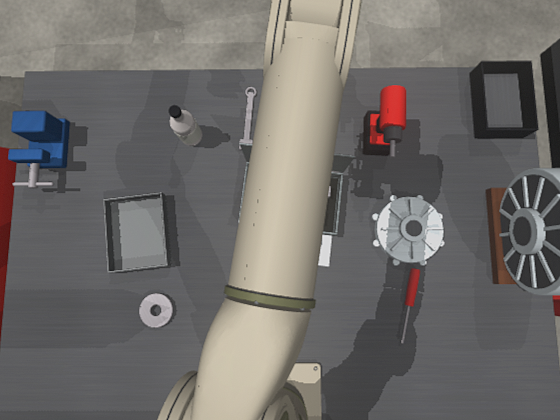

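The lid is open and the arm hides the case. I'm moving back over the case and turning so the camera is on the robot side.

```bash
python3 -m inch '[{"dp":[1.1,-3.6,0],"twist":0,"hand":7},{"dp":[1.1,-3.6,0],"twist":0,"hand":7},{"dp":[1.1,-3.6,0],"twist":0,"hand":7},{"dp":[1.1,-3.6,0],"twist":0,"hand":7},{"dp":[1.1,-3.6,0],"twist":0,"hand":7}]';  python3 -m inch '[{"dp":[0,0,0],"twist":-0.125,"hand":7},{"dp":[0,0,0],"twist":-0.125,"hand":7},{"dp":[0,0,0],"twist":-0.125,"hand":7},{"dp":[0,0,0],"twist":-0.125,"hand":7},{"dp":[0,0,0],"twist":-0.125,"hand":7},{"dp":[0,0,0],"twist":-0.125,"hand":7},{"dp":[0,0,0],"twist":-0.125,"hand":7}]';  python3 -m inch '[{"dp":[0,0,0],"twist":-0.125,"hand":7},{"dp":[0,0,0],"twist":-0.125,"hand":7},{"dp":[0,0,0],"twist":-0.125,"hand":7},{"dp":[0,0,0],"twist":-0.125,"hand":7},{"dp":[0,0,0],"twist":-0.125,"hand":7},{"dp":[0,0,0],"twist":-0.07,"hand":7},{"dp":[0,0,0],"twist":0,"hand":7}]'
python3 - <<'E'
from h import *
st(); d=capture('wrist'); save(d,'w3.png'); np.savez('w3.npz',**d)
E
```

```text
clock: 6.92
ee_pos: [0.496, 0.0218, 0.3087]
tool_rot: [[0.118, 0.993, -0.001], [0.993, -0.118, -0.0], [-0.0, -0.001, -1.0]]
contact_force: [-0.7, 0.7, 0.8]
finger_gap: 0.721
grip_force: 0.0
clock: 7.5
ee_pos: [0.4976, 0.0213, 0.3092]
tool_rot: [[-0.691, 0.723, -0.001], [0.723, 0.691, 0.0], [0.001, -0.0, -1.0]]
contact_force: [-0.7, -0.8, 0.0]
finger_gap: 0.808
grip_force: 0.0
clock: 8.08
ee_pos: [0.4977, 0.0213, 0.3092]
tool_rot: [[-0.993, 0.116, -0.001], [0.116, 0.993, 0.0], [0.001, 0.0, -1.0]]
contact_force: [0.6, -0.2, 0.0]
finger_gap: 0.807
grip_force: 0.0
8.08 [0.4977 0.0213 0.3092] [[-0.993, 0.116, -0.001], [0.116, 0.993, 0.0], [0.001, 0.0, -1.0]] [-0.64 -0.01  0.5   1.67  0.    1.48  1.32] 0.8072661717135711
```

View pics/w3.png

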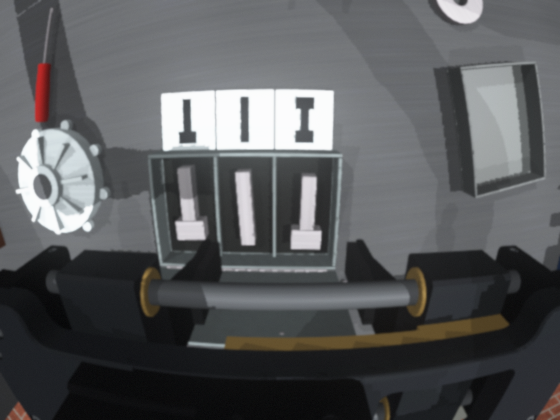

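The double picture is at (305,118). Behind it is a single-headed bar, with its shank at (308,178) and head at (306,240), so that is the wrong one. The tray is at (498,128). Next I'm measuring the bar, the tray and the lid.

Run:
```python
from h import *
c=dict(np.load('w3.npz'))
def reg(u0,u1,v0,v1,zl,zh):
    vv,uu=np.mgrid[v0:v1,u0:u1]; z=c['z_map'][v0:v1,u0:u1]
    a,b=(uu-c['cx'])/c['fx'],(vv-c['cy'])/c['fy']; r=np.hypot(a,b); k=np.tan(r)/r
    W=(np.stack([a*k*z,b*k*z,z],-1).reshape(-1,3)-c['t'])@c['R']
    return W[(W[:,2]>zl)&(W[:,2]<zh)]
w=reg(280,330,165,255,.024,.040)
print(len(w),np.median(w[:,2]))
rc=cv2.minAreaRect((w[:,:2]*1000).astype(np.float32)); print(rc); print(np.round(cv2.boxPoints(rc)))
t=w[:,:2]*1000
for x in range(500,620,10):
    s=t[(t[:,0]>=x)&(t[:,0]<x+10)]
    if len(s): print(x,len(s),s[:,1].min().round(),s[:,1].max().round())
w=reg(440,552,55,205,.036,.055); print('tray',np.median(w[:,2]),cv2.minAreaRect((w[:,:2]*1000).astype(np.float32)))
w=reg(475,525,90,160,-.01,.03); print('trayfloor',w.mean(0))
```

```text
1366 0.030368969910938706
((567.6542358398438, 48.6663818359375), (44.14530563354492, 110.70512390136719), 81.28206634521484)
[[510.  35.]
 [619.  18.]
 [626.  62.]
 [516.  79.]]
510 86 46.0 66.0
520 101 44.0 64.0
530 104 43.0 63.0
540 95 42.0 62.0
550 101 39.0 60.0
560 93 38.0 59.0
570 94 37.0 57.0
580 98 23.0 56.0
590 187 22.0 66.0
600 185 21.0 64.0
610 182 20.0 64.0
tray 0.043022714265423756 ((461.46319580078125, 380.20074462890625), (201.00306701660156, 163.02096557617188), 6.558290481567383)
trayfloor [0.461462   0.39142057 0.00345855]
```

```bash
python3 -m inch '[{"dp":[-3.62,1.66,0],"twist":0,"hand":3.6},{"dp":[-3.62,1.66,0],"twist":0,"hand":3.6},{"dp":[0,0,3.8],"twist":0.036,"hand":3.6},{"dp":[0,0,3.8],"twist":0,"hand":3.6},{"dp":[0,0,3.8],"twist":0,"hand":3.6},{"dp":[0,0,3.8],"twist":0,"hand":3.6},{"dp":[0,0,3.8],"twist":0,"hand":3.6},{"dp":[0,0,0],"twist":0,"hand":3.6}]'; python3 -m inch '[{"dp":[0,0,0],"twist":0,"hand":3.6},{"dp":[0,0,0],"twist":0,"hand":3.6}]'
```

```text
clock: 8.8
ee_pos: [0.5694, 0.0453, 0.1125]
tool_rot: [[-0.987, 0.158, -0.011], [0.158, 0.987, -0.003], [0.01, -0.004, -1.0]]
contact_force: [-1.5, 0.4, -1.5]
finger_gap: 0.423
grip_force: 0.0
clock: 8.97
ee_pos: [0.5751, 0.0456, 0.1218]
tool_rot: [[-0.988, 0.157, 0.002], [0.157, 0.988, 0.0], [-0.002, 0.001, -1.0]]
contact_force: [0.3, 0.1, 0.7]
finger_gap: 0.415
grip_force: 0.0
```

```bash
python3 -m inch '[{"dp":[0,0,2.5],"twist":0,"hand":3.6},{"dp":[0,0,2.5],"twist":0,"hand":3.6},{"dp":[0,0,2.0],"twist":0,"hand":3.6},{"dp":[0,0,1.5],"twist":0,"hand":3.6},{"dp":[0,0,1.2],"twist":0,"hand":3.6},{"dp":[0,0,1.0],"twist":0,"hand":3.6},{"dp":[0,0,0.4],"twist":0,"hand":3.6},{"dp":[0,0,0],"twist":0,"hand":3.6}]'; python3 -m inch '[{"dp":[0,0,0],"twist":0,"hand":0},{"dp":[0,0,0],"twist":0,"hand":0},{"dp":[0,0,0],"twist":0,"hand":0},{"dp":[0,0,0],"twist":0,"hand":0},{"dp":[0,0,0],"twist":0,"hand":0}]'
```

```text
clock: 9.63
ee_pos: [0.5743, 0.0456, 0.0088]
tool_rot: [[-0.988, 0.155, 0.0], [0.155, 0.988, 0.0], [-0.0, 0.0, -1.0]]
contact_force: [0.4, 0.4, 0.5]
finger_gap: 0.416
grip_force: 0.0
clock: 10.05
ee_pos: [0.5747, 0.0461, 0.0094]
tool_rot: [[-0.988, 0.155, 0.001], [0.155, 0.988, 0.001], [-0.001, 0.001, -1.0]]
contact_force: [-1.3, 2.4, 6.2]
finger_gap: 0.231
grip_force: 30.0
```

```bash
python3 -m inch '[{"dp":[0,0,-0.8],"twist":0,"hand":0},{"dp":[0,0,-1.5],"twist":0,"hand":0},{"dp":[0,0,-2.2],"twist":0,"hand":0},{"dp":[0,0,-2.5],"twist":0,"hand":0},{"dp":[0,0,-2.5],"twist":0,"hand":0},{"dp":[0,0,-2.2],"twist":0,"hand":0},{"dp":[0,0,-1.6],"twist":0,"hand":0},{"dp":[0,0,-0.8],"twist":0,"hand":0}]'; python3 -m inch '[{"dp":[0,0,0],"twist":0,"hand":0},{"dp":[0,0,0],"twist":0,"hand":0},{"dp":[0,0,0],"twist":0,"hand":0}]'
python3 - <<'E'
from h import *
s=arm.sense(); d=np.r_[.468,.379,0]-s['ee_pos']; print(s['tool_rot'].T@d*100 if hasattr(s['tool_rot'],'T') else np.array(s['tool_rot']).T@d*100)
E
```

```text
clock: 10.72
ee_pos: [0.5743, 0.0451, 0.1515]
tool_rot: [[-0.988, 0.156, 0.001], [0.156, 0.988, 0.0], [-0.001, 0.001, -1.0]]
contact_force: [0.9, -0.5, -5.8]
finger_gap: 0.23
grip_force: 30.0
clock: 10.97
ee_pos: [0.573, 0.0454, 0.148]
tool_rot: [[-0.988, 0.155, -0.002], [0.155, 0.988, -0.001], [0.002, -0.001, -1.0]]
contact_force: [-0.3, 0.2, -6.9]
finger_gap: 0.226
grip_force: 30.0
[15.51819177 31.34146891 14.80649367]
```

```bash
python3 -m inch '[{"dp":[0.5,1.0,0],"twist":0,"hand":0},{"dp":[1.0,2.0,0],"twist":0,"hand":0},{"dp":[1.2,2.4,0],"twist":0,"hand":0},{"dp":[1.2,2.4,0],"twist":0,"hand":0},{"dp":[1.2,2.4,0],"twist":0,"hand":0},{"dp":[1.2,2.4,0],"twist":0,"hand":0},{"dp":[1.2,2.4,0],"twist":0,"hand":0},{"dp":[1.2,2.4,0],"twist":0,"hand":0}]'; python3 -m inch '[{"dp":[1.2,2.4,0],"twist":0,"hand":0},{"dp":[1.2,2.4,0],"twist":0,"hand":0},{"dp":[1.2,2.4,0],"twist":0,"hand":0},{"dp":[1.2,2.4,0],"twist":0,"hand":0},{"dp":[1.2,2.4,0],"twist":0,"hand":0},{"dp":[1.0,2.0,0],"twist":0,"hand":0},{"dp":[0.2,0.3,0],"twist":0,"hand":0}]'; python3 -m inch '[{"dp":[0,0,0],"twist":-0.09,"hand":0},{"dp":[0,0,0],"twist":-0.09,"hand":0},{"dp":[0,0,0],"twist":-0.08,"hand":0},{"dp":[0,0,0],"twist":0,"hand":0},{"dp":[0,0,0],"twist":0,"hand":0}]'
```

```text
clock: 11.63
ee_pos: [0.5135, 0.2327, 0.1485]
tool_rot: [[-0.988, 0.155, -0.001], [0.155, 0.988, -0.001], [0.001, -0.001, -1.0]]
contact_force: [0.7, 0.3, -6.3]
finger_gap: 0.226
grip_force: 30.0
clock: 12.22
ee_pos: [0.4621, 0.3889, 0.1481]
tool_rot: [[-0.989, 0.149, -0.003], [0.149, 0.989, 0.001], [0.003, 0.0, -1.0]]
contact_force: [-0.1, -0.1, -6.4]
finger_gap: 0.227
grip_force: 30.0
clock: 12.63
ee_pos: [0.4654, 0.3834, 0.1487]
tool_rot: [[-0.995, -0.102, -0.001], [-0.102, 0.995, -0.001], [0.001, -0.001, -1.0]]
contact_force: [-0.6, -0.0, -6.3]
finger_gap: 0.228
grip_force: 30.0
```

```bash
python3 -m inch '[{"dp":[0,0,1.5],"twist":0,"hand":0},{"dp":[0,0,2.2],"twist":0,"hand":0},{"dp":[0,0,2.2],"twist":0,"hand":0},{"dp":[0,0,2.2],"twist":0,"hand":0},{"dp":[0,0,2.0],"twist":0,"hand":0},{"dp":[0,0,1.6],"twist":0,"hand":0},{"dp":[0,0,1.1],"twist":0,"hand":0},{"dp":[0,0,0.7],"twist":0,"hand":0}]'; python3 -m inch '[{"dp":[0,0,0.2],"twist":0,"hand":0},{"dp":[0,0,0.1],"twist":0,"hand":0},{"dp":[0,0,0],"twist":0,"hand":0},{"dp":[0,0,0],"twist":0,"hand":0}]'
```

```text
clock: 13.3
ee_pos: [0.4653, 0.383, 0.0129]
tool_rot: [[-0.995, -0.102, -0.001], [-0.102, 0.995, -0.001], [0.002, -0.001, -1.0]]
contact_force: [0.6, -0.3, -5.4]
finger_gap: 0.225
grip_force: 30.0
clock: 13.63
ee_pos: [0.4667, 0.3838, 0.0125]
tool_rot: [[-0.995, -0.104, 0.001], [-0.104, 0.995, 0.001], [-0.001, 0.001, -1.0]]
contact_force: [0.0, -0.4, -5.6]
finger_gap: 0.227
grip_force: 30.0
```

```bash
python3 -m inch '[{"dp":[0,0,0.2],"twist":0,"hand":0},{"dp":[0,0,0.1],"twist":0,"hand":0},{"dp":[0,0,0],"twist":0,"hand":0},{"dp":[0,0,0],"twist":0,"hand":0}]'; python3 -m inch '[{"dp":[0,0,0.1],"twist":0,"hand":0},{"dp":[0,0,0],"twist":0,"hand":0}]'
```

```text
clock: 13.97
ee_pos: [0.4661, 0.3834, 0.0086]
tool_rot: [[-0.995, -0.104, 0.0], [-0.104, 0.995, 0.0], [-0.0, 0.0, -1.0]]
contact_force: [0.3, -0.4, -6.4]
finger_gap: 0.226
grip_force: 30.0
clock: 14.13
ee_pos: [0.4663, 0.3835, 0.0084]
tool_rot: [[-0.995, -0.104, 0.0], [-0.104, 0.995, 0.0], [-0.0, 0.0, -1.0]]
contact_force: [-3.1, -2.4, 3.8]
finger_gap: 0.225
grip_force: 30.0
```

Contact: the force went from -6 to +4 N, so the bar is on the tray floor. I'm releasing it, rising and checking.

```bash
python3 -m inch '[{"dp":[0,0,0],"twist":0,"hand":3.6},{"dp":[0,0,0],"twist":0,"hand":3.6},{"dp":[0,0,0],"twist":0,"hand":3.6},{"dp":[0,0,0],"twist":0,"hand":3.6},{"dp":[0,0,-1],"twist":0,"hand":3.6},{"dp":[0,0,-3],"twist":0,"hand":3.6},{"dp":[0,0,-4],"twist":0,"hand":3.6},{"dp":[0,0,-4],"twist":0,"hand":3.6}]'; python3 -m inch '[{"dp":[3,0,-4],"twist":0,"hand":3.6},{"dp":[3,0,-4],"twist":0,"hand":3.6},{"dp":[3,0,-2],"twist":0,"hand":3.6},{"dp":[0,0,0],"twist":0,"hand":3.6},{"dp":[0,0,0],"twist":0,"hand":3.6}]'
python3 - <<'E'
from h import *
st(); d=capture('wrist'); t=capture('top'); cv2.imwrite('pics/e.png',np.vstack([d['pixels'][:,:,::-1],t['pixels'][50:330,:,::-1]])[:,:,:][:, :560][0:700][::1]) 
im=cv2.resize(np.hstack([d['pixels'],t['pixels']])[:,:,::-1],(800,300)); cv2.imwrite('pics/e.png',im)
E
```

```text
clock: 14.8
ee_pos: [0.4657, 0.3827, 0.1291]
tool_rot: [[-0.995, -0.104, -0.001], [-0.104, 0.995, -0.001], [0.001, -0.001, -1.0]]
contact_force: [0.7, 1.9, -0.1]
finger_gap: 0.411
grip_force: 0.0
clock: 15.22
ee_pos: [0.3859, 0.3759, 0.2167]
tool_rot: [[-0.994, -0.106, 0.002], [-0.106, 0.994, 0.004], [-0.002, 0.004, -1.0]]
contact_force: [0.4, -0.1, -0.5]
finger_gap: 0.413
grip_force: 0.0
15.22 [0.3859 0.3759 0.2167] [[-0.994, -0.106, 0.002], [-0.106, 0.994, 0.004], [-0.002, 0.004, -1.0]] [-1.1   0.14  0.27  1.72 -0.04  1.29  0.85] 0.412898405733813
```

View pics/e.png

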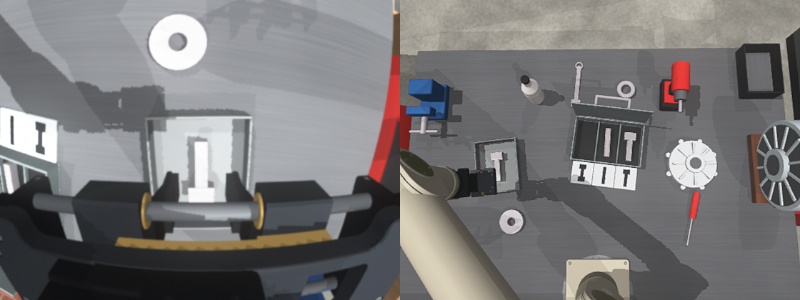

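The bar lies in the middle of the tray at (200,165) in the left half. In the right half, the lid stands upright at (610,108) and the other two bars are in their bays at (607,140) and (629,145). The bystanders haven't moved.

```bash
python3 -c "
from bench import arm
print(arm.sign_off())"
```

```text
the job is handed in; nothing more can be done
None
```

The lid is open and standing upright, the wrong bar (a single-headed one behind the double-headed picture) lies in the tray, the other two bars are still in their bays, and the job is handed in at about 15 s on the clock; the hand-in call gave no verdict.

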